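# Start the bench engraver and hold a box lid home in its corner

### The arm

A 6-joint arm with a two-finger parallel gripper is mounted at the origin on the work surface. World frame = base frame: x ahead of the robot, y to its left, z up, the work surface at z = 0. Lengths are in m, angles in rad, forces in N, time in s.
With the tool pointing down it reaches from about 0.3 to 0.775 m from the base axis. Payload 14.6 kg.
Tool frame: the origin (TCP) lies at the centre of the arm's flange, where the gripper is bolted on; the fingertips stand 199 mm ahead of it and the grasp point (between the pads) lies ctrl.tcp_to_grasp ahead of it (ctrl.tcp_to_grasp is the distance from the TCP to the grasp point, in m); z points along the fingers, y is the line along which they close (so a half turn about z gives the same grasp; the last joint's range is limited). The gripper opens to 94 mm and grips with 3 to 60 N. Pads are 16 mm wide; open, the fingers measure 119 mm over their backs; the gripper's body (75 mm by 177 mm) begins 78 mm behind the grasp point.
Start: joints at [-1.245, 0.3, 1.521, -0, 1.321, -0.067], TCP at [0.211, -0.508, 0.405] pointing down, gripper open.
Joint ranges: [-3.03, 3.03], [-0.79, 2.21], [0.23, 2.52], [-1.04, 4.18], [0, 3.07], [-2.55, 2.55]. Speed limits (rad/s): [2.22, 2.22, 2.57, 3.14, 3.14, 3.14].

### API

Orientations are given as [roll, pitch, yaw] about the fixed x, y, z axes, in that order (R = Rz(yaw) Ry(pitch) Rx(roll)).
In Python, from station import ctrl gives the robot as it stands. The module is installed in compiled form; this text tells all that it offers.
- The arm moves only by the shell command python3 -m jog 'ROWS' [OPENING] [FORCE]. ROWS is JSON, a list of rows, each a list of 6 numbers: the shift along the tool's x, y, z in cm, then the turn, a rotation vector about the tool's x, y, z in rad. In form: [[tx, ty, tz, ax, ay, az], ...]. A call has 1 to 8 rows; each row is the pose to reach, as a shift and turn from the pose commanded when the call began, along the tool's axes at that moment; what a row does not reach only later rows make up. A row lasts 1/10 s, in which the tool goes at most 50 mm and 8.59 degrees, less where a joint would pass 70% of its speed; a pose out of reach is approached as far as the arm can. A call with a gripper value outside its range is refused whole. OPENING is the opening in per cent of the stroke, from 0 (shut) to 100 (fully open), set as the call begins (- or left out, the last holds). The fingers move at their own pace and stop on an object; FORCE is the grip in N (left out, the last holds). Time passes only in rows, so rows that repeat a pose let the fingers close. It gives the time, the measured TCP pose, the force, the opening and the grip force at its end, in the units of the state.
- ctrl.get_obs(): the state, without advancing time (a new reading comes with each control period).
- ctrl.camera(name): name is "scene" or "side" or "wrist"; returns a dict with "img" (400x640x3 uint8, blue, green, red), "intrinsics" (3x3 intrinsics, pixels), "R" (3x3) and "t" (3): a world point X has camera coordinates R X + t. Camera axes: x right, y down, z forward; pixel columns grow to the right and rows downward; lengths in m; the calibration is good to about 2 mm. A picture is of the moment at which its call begins. There is no depth.
- ctrl.hand_in(): hands the job in; it is judged then, once.
The state is a dict: "time_s": time; "qpos": joint angles; "joint_vel": joint speeds; "tau": joint torques, N m; "ee_pos": TCP position; "eef_rot": TCP orientation; "force": force on the tool from outside, world axes, zero at the start; "moment": the same for the moment, N m; "grip_width": finger opening in m; "grip_force": force on a finger pad.
Only numpy, scipy, OpenCV 4.12 (cv2) and the standard library are available. Lean on these libraries where they do the work, as an engineer would, in place of code of your own. Each camera call takes 0.05 s, during which the arm holds its last target. There are 200 camera calls.

### The job

Start the engraver by pressing the keys of its control box fully down, one at a time: the large round key first, then the square one, then the small round one. Then take the wooden lid to the engraver, flat on the bed with one long edge along the long stop, push it fully home into the corner and keep it pressed firmly against both stops: finish while still holding it there, with nothing let go. Leave the spool, jar, tray and pliers where they are.

Things in the scene. Friction and masses are not known exactly. Their poses are not given: they have to be found in the camera images.
- engraver: low fixed bench engraver: grey box with an aluminium top (the bed), 190 (its x) x 170 (its y) x 45 mm high. Origin: centre of its underside, z up; bed at z = +45 mm. Two dark steel stop bars, 12 mm wide, 12 mm above the bed, meet at right angles in its +x +y corner; a small dark window lies in the bed there. The lid is home with its origin at (+45, +25, +45) mm in this frame
- long_stop: the long stop bar (fixed to the engraver): 150 mm long, along the engraver's y; the face the lid is pressed against is the plane x = +75 mm of the engraver's frame and looks to -x. Body origin and axes are the same as the engraver's
- short_stop: the short stop bar (fixed to the engraver): 90 mm long, along the engraver's x; the face the lid is pressed against is the plane y = +65 mm of the engraver's frame and looks to -y. Body origin and axes are the same as the engraver's
- corner (a point): the inner corner on the bed surface where the two stop faces meet: (+75, +65, +45) mm in the engraver's frame, same axes
- lid: loose wooden trinket-box lid: a slab 60 (its x) x 80 (its y) x 14 mm thick with a round upright wooden knob at its centre, 22 mm in diameter and 24 mm tall (top at 38 mm). Origin: centre of its underside, z up. About 60 to 130 g. Waxed: slides easily on the polished bed and stops. It starts flat on the table. Symmetrical, so a half turn makes no difference
- panel: fixed white control box, 70 (its x) x 150 (its y) x 35 mm high, origin at the centre of its underside. On its top are three grey keys in a row along its y, 47 mm apart, in an order that varies
- key_big_top (a point): centre of the top face of the large round key, diameter 34 mm, 12 mm above the control box's top when up; pressed straight down
- key_big (a joint): large round key, diameter 34 mm: joint value 0 up, 0.005 m fully down. Springs back when let go; it starts to move at 1.5 N and is fully down at 4 N; it counts as pressed beyond 3.5 mm
- key_square_top (a point): centre of the top face of the square key, 24 x 24 mm, 12 mm above the control box's top when up; pressed straight down
- key_square (a joint): square key, 24 x 24 mm: joint value 0 up, 0.005 m fully down. Springs back when let go; it starts to move at 1.5 N and is fully down at 4 N; it counts as pressed beyond 3.5 mm
- key_small_top (a point): centre of the top face of the small round key, diameter 18 mm, 12 mm above the control box's top when up; pressed straight down
- key_small (a joint): small round key, diameter 18 mm: joint value 0 up, 0.005 m fully down. Springs back when let go; it starts to move at 1.5 N and is fully down at 4 N; it counts as pressed beyond 3.5 mm
- spool: black wire spool lying flat, diameter 70, 25 high mm; a bystander to leave alone; origin at the centre of its underside
- jar: small glass jar with a lid, diameter 50, 60 high mm; a bystander to leave alone; origin at the centre of its underside
- tray: red open bead tray, 60 x 100 x 28 high mm; a bystander to leave alone; origin at the centre of its underside
- pliers: pliers with orange handles lying flat, about 150 long (jaws along its +x), 12 high mm; a bystander to leave alone; origin on its underside near the joint
Not all that is in view belongs to the job. What is shaped like the lid but purple is not meant.

How it is judged:
By the outcome, as a careful person would: the job done as asked, in the order asked, and still so for the second after the job is handed in, while the arm keeps its last pose, push and grip.
It also fails if it takes over 54 s, if anything falls off the work surface, if the arm or the gripper's body presses on something with over 40 N, if the wrist force passes 120 N, or if a joint passes its speed limit or range.

## Working session

There is one attempt and no reset: what is moved stays moved. The work goes in short steps, Python scripts to look and compute and a shell command to move; the robot and the scene stay as the last step left them, time stands still between calls to the robot, and variables do not carry over. Pictures are saved under pics/ and viewed, at most 10 in all, crops included, and the job is handed in when it is done.

```bash
mkdir -p pics; cat > h.py <<'E'
import numpy as np, cv2
from station import ctrl
from scipy.spatial.transform import Rotation as Ro
def shot(n,f):
    c=ctrl.camera(n); cv2.imwrite('pics/'+f+'.png',c['img']); np.savez('pics/'+f+'.npz',**{k:c[k] for k in('intrinsics','R','t')}); return c
def load(f):
    d=dict(np.load('pics/'+f+'.npz')); d['img']=cv2.imread('pics/'+f+'.png'); return d
def ray(c,u,v,z):
    K,R,t=[np.array(c[k]) for k in('intrinsics','R','t')]
    d=R.T@np.linalg.inv(K)@np.array([u,v,1.]); o=-R.T@t
    return o+d*(z-o[2])/d[2]
def proj(c,X):
    p=np.array(c['intrinsics'])@(np.array(c['R'])@X+np.array(c['t'])); return p[:2]/p[2]
E
python3 - <<'E'
from h import *
for n in('scene','side','wrist'):
    c=shot(n,n+'0'); print(n,-np.array(c['R']).T@c['t'])
print(ctrl.tcp_to_grasp,ctrl.get_obs())
E
```

```text
scene [ 1.27949782 -0.04883981  1.04395769]
side [ 0.21138858 -0.67888649  0.7440351 ]
wrist [ 0.27658089 -0.48072498  0.38437746]
0.1804 {'time_s': 0.15, 'qpos': array([-1.24459450e+00,  3.00317877e-01,  1.52140859e+00,  3.17675347e-05,
        1.32067770e+00, -6.66033984e-02]), 'joint_vel': array([ 0.00173065, -0.00164725, -0.00319191,  0.00028917, -0.00070763,
        0.00012887]), 'tau': array([ 8.19159523e-04, -5.31955576e+01, -3.52817523e+01,  7.08332774e-02,
        2.36880494e-02, -7.81631297e-05]), 'ee_pos': array([ 0.21052077, -0.50809275,  0.40424328]), 'eef_rot': array([-3.14078499e+00, -8.47139641e-05,  3.92797313e-01]), 'force': array([ 0.91666003, -0.51458229,  0.19238776]), 'moment': array([ 0.03403825,  0.01392535, -0.01830842]), 'grip_force': 0.0, 'grip_width': 0.09415205850343603}
```

View pics/scene0.png

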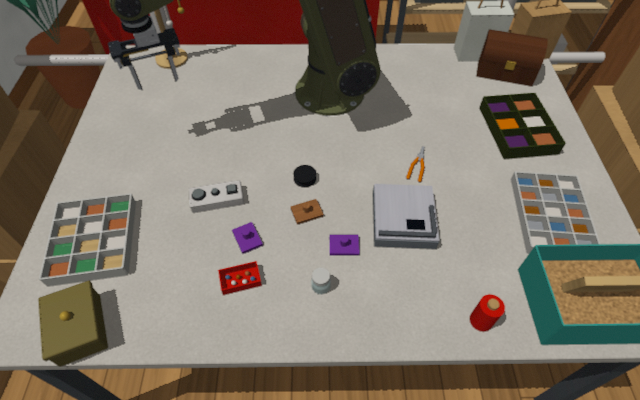

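View pics/side0.png

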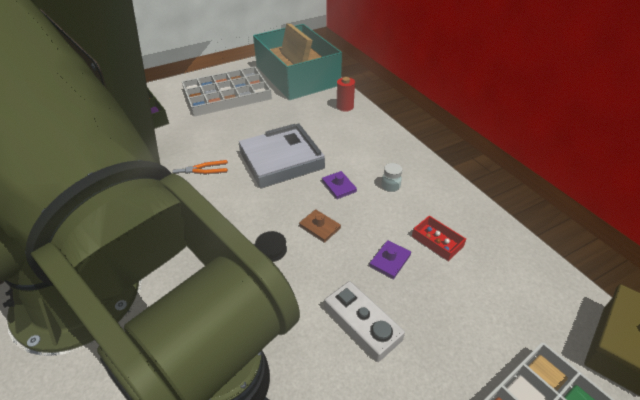

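The scene view shows the panel at (217,194), with the large key at about (198,195), small (215,191) and square (232,188). Lid-shaped candidates are brown (307,211), purple (247,237) and purple (345,245). The brown one fits "wooden"; the purple ones are excluded. The engraver is at (405,214), with its corner window at (416,224). I'll confirm in a crop.

```bash
python3 - <<'E'
from h import *
c=load('scene0'); im=c['img'][150:280,180:450]
cv2.imwrite('pics/crop1.png',cv2.resize(im,None,fx=2.96,fy=2.96,interpolation=cv2.INTER_CUBIC))
for n in('scene0','side0'):
    c=load(n)
    hsv=cv2.cvtColor(c['img'],cv2.COLOR_BGR2HSV)
    m=cv2.inRange(hsv,(5,90,50),(17,220,190))
    cs,_=cv2.findContours(m,cv2.RETR_EXTERNAL,cv2.CHAIN_APPROX_NONE)
    for k in cs:
        if 150<cv2.contourArea(k)<2000:
            r=cv2.minAreaRect(k); p=ray(c,*r[0],.014); print(n,cv2.contourArea(k),np.round(r[0]),p.round(3))
c=load('scene0')
for u,v,z in[(198,195,.047),(215,191,.047),(232,188,.047),(416,224,.045)]: print('sc',ray(c,u,v,z).round(3))
c=load('side0')
for u,v,z in[(381,330,.047),(363,313,.047),(346,297,.047),(293,139,.045)]: print('si',ray(c,u,v,z).round(3))
E
```

```text
scene0 1453.0 [ 38. 384.] [ 1.003 -0.666  0.014]
scene0 1089.0 [606. 382.] [1.013 0.593 0.014]
scene0 189.0 [ 58. 269.] [ 0.715 -0.72   0.014]
scene0 476.5 [307. 211.] [ 0.538 -0.077  0.014]
scene0 195.0 [544. 138.] [0.258 0.686 0.014]
scene0 1104.0 [432.  26.] [-0.388  0.427  0.014]
scene0 215.0 [394.  18.] [-0.447  0.279  0.014]
scene0 294.5 [381.  21.] [-0.424  0.221  0.014]
side0 626.5 [320. 224.] [ 0.529 -0.082  0.014]
side0 1166.0 [199.  62.] [0.531 0.869 0.014]
sc [ 0.503 -0.383  0.047]
sc [ 0.489 -0.337  0.047]
sc [ 0.479 -0.29   0.047]
sc [0.607 0.219 0.045]
si [ 0.486 -0.389  0.047]
si [ 0.477 -0.344  0.047]
si [ 0.467 -0.3    0.047]
si [0.606 0.213 0.045]
```

View pics/crop1.png

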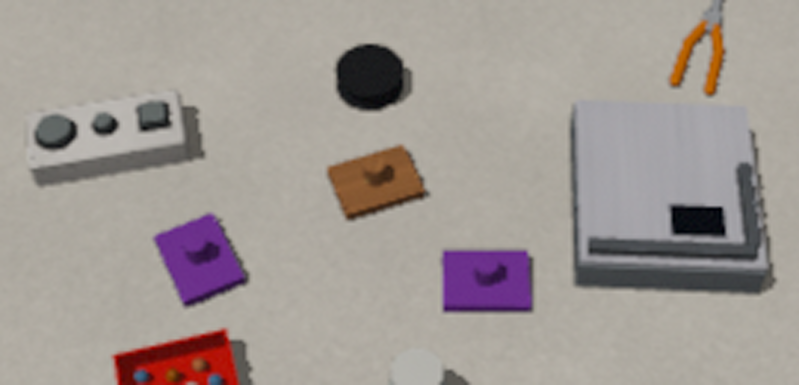

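The crop shows the plain wooden lid at scene (307,211) with its brown knob. The stops are on the engraver's near (long) and right (short) edges, so its frame is nearly aligned with the world. Next I move over the panel with the fingers shut.

```bash
python3 -m jog '[[5,-1,0,0,0,0],[10,-2,0,0,0,0],[15,-3,0,0,0,0],[20,-4,0,0,0,0],[24,-5,0,0,0,0],[27,-5,0,0,0,0],[27,-5,0,0,0,0],[27,-5,0,0,0,0]]' 0 10; python3 - <<'E'
from h import *
c=shot('wrist','w1'); o=ctrl.get_obs(); print(o['ee_pos'],o['eef_rot'],-np.array(c['R']).T@c['t'],np.array(c['R'])[2])
E
```

```text
time_s: 0.95
ee_pos: [0.441, -0.3584, 0.4042]
eef_rot: [-3.141, 0.0, 0.394]
force: [0.8, -0.9, 0.5]
grip_width: 0.0336
grip_force: 0.0
[ 0.4404205  -0.35882502  0.40434623] [-3.14105343e+00  4.52293428e-04  3.92704171e-01] [ 0.50701154 -0.33095187  0.38440781] [-0.22867678 -0.09337453 -0.969014  ]
```

View pics/w1.png

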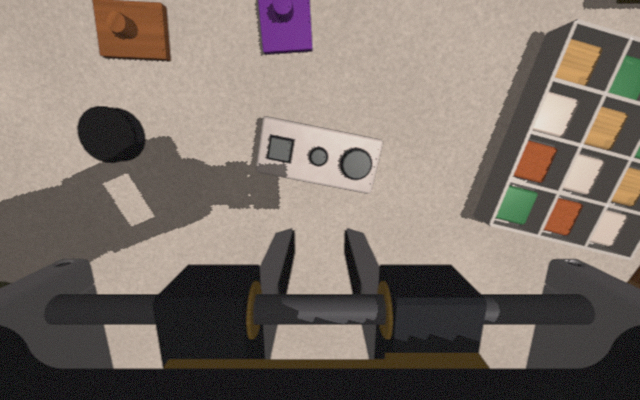

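The wrist view shows the keys: square (280,149), small (318,156), big (356,163), with the wooden lid at upper left (132,28). I'll measure these with masks.

```bash
python3 - <<'E'
from h import *
c=load('w1'); hsv=cv2.cvtColor(c['img'],cv2.COLOR_BGR2HSV)
m=cv2.inRange(cv2.GaussianBlur(c['img'],(3,3),0),(60,60,55),(140,140,128)); 
sub=np.zeros_like(m); sub[125:190,262:378]=m[125:190,262:378]
cs,_=cv2.findContours(sub,cv2.RETR_EXTERNAL,cv2.CHAIN_APPROX_NONE)
P=[]
for k in cs:
    if cv2.contourArea(k)>100:
        (u,v),s,a=cv2.minAreaRect(k); p=ray(c,u,v,.047); P.append(p); print(round(u),round(v),np.round(s),p.round(4))
o=ctrl.get_obs(); T=Ro.from_euler('xyz',o['eef_rot']).as_matrix()
for p in P:
    d=T.T@(p-o['ee_pos']); print('tool cm',(d*100).round(2))
for i in range(len(P)-1): print(np.linalg.norm(P[i]-P[i+1]),P[i+1]-P[i])
m=cv2.inRange(hsv,(3,90,50),(17,220,200))
cs,_=cv2.findContours(m[:70,80:190].copy(),cv2.RETR_EXTERNAL,cv2.CHAIN_APPROX_NONE,offset=(80,0))
k=max(cs,key=cv2.contourArea); print('lid',cv2.contourArea(k),[ray(c,*q,.014).round(3) for q in cv2.boxPoints(cv2.minAreaRect(k))])
E
```

```text
355 164 [31. 32.] [ 0.4908 -0.3838  0.047 ]
318 156 [18. 19.] [ 0.4817 -0.3388  0.047 ]
276 164 [27. 56.] [ 0.4544 -0.2963  0.047 ]
tool cm [ 3.71  4.25 35.73]
tool cm [ 4.6  -0.25 35.73]
tool cm [ 3.7  -5.22 35.74]
0.045870999207681826 [-0.00904184  0.04497103  0.        ]
0.05047422427008879 [-0.02730975  0.04244791  0.        ]
lid 3987.5 [array([ 0.483, -0.04 ,  0.014]), array([ 0.545, -0.031,  0.014]), array([ 0.577, -0.117,  0.014]), array([ 0.516, -0.13 ,  0.014])]
```

```bash
python3 -m jog '[[3.7,4.2,2,0,0,0],[3.7,4.2,7,0,0,0],[3.7,4.2,12,0,0,0],[3.7,4.2,15,0,0,0],[3.7,4.2,15.6,0,0,0],[3.7,4.2,16,0,0,0],[3.7,4.2,16.4,0,0,0],[3.7,4.2,16.4,0,0,0]]' 0
```

```text
time_s: 1.8
ee_pos: [0.491, -0.3838, 0.2425]
eef_rot: [3.139, -0.001, 0.392]
force: [-1.5, -2.5, 3.5]
grip_width: 0.0004
grip_force: 1.7
```

```bash
python3 -m jog '[[0,0,0.2,0,0,0],[0,0,0.3,0,0,0],[0,0,0.3,0,0,0],[0,0,0.3,0,0,0]]' ; python3 -c "
from h import *
shot('scene','s1')"
```

```text
time_s: 2.2
ee_pos: [0.4912, -0.3837, 0.2411]
eef_rot: [3.138, -0.001, 0.393]
force: [-8.9, 3.1, 22.8]
grip_width: 0.0006
grip_force: 11.6
```

The big key bottomed out (22 N). Next is the square one.

```bash
python3 -m jog '[[0,0,-2.5,0,0,0],[0.9,-4.5,-3,0,0,0],[1.8,-9,-2.5,0,0,0],[1.8,-9,-1.2,0,0,0],[1.8,-9,-0.6,0,0,0],[1.8,-9,-0.2,0,0,0],[1.8,-9,0,0,0,0],[1.8,-9,0,0,0,0]]'
```

```text
time_s: 3.05
ee_pos: [0.4737, -0.2937, 0.2407]
eef_rot: [-3.141, -0.001, 0.392]
force: [-13.6, 17.8, 40.8]
grip_width: 0.0005
grip_force: 20.4
```

```bash
python3 -m jog '[[0,0,-2.5,0,0,0],[-0.9,4.5,-3,0,0,0],[-0.9,4.5,-1.5,0,0,0],[-0.9,4.5,-0.8,0,0,0],[-0.9,4.5,-0.4,0,0,0],[-0.9,4.5,-0.2,0,0,0],[-0.9,4.5,-0.2,0,0,0],[-0.9,4.5,-0.2,0,0,0]]'; python3 -c "
from h import *
shot('side','sd1')"
```

```text
time_s: 3.85
ee_pos: [0.4819, -0.3384, 0.2412]
eef_rot: [3.141, 0.001, 0.393]
force: [-10.0, -0.3, 19.3]
grip_width: 0.0004
grip_force: 9.4
```

All three keys are done in order. I'll lift, open and go over to look at the lid.

```bash
python3 -m jog '[[0,0,-4,0,0,0],[2,-5,-8,0,0,0],[4,-9,-11,0,0,0],[6,-13.5,-13,0,0,0],[7,-18,-14,0,0,0],[7,-21,-14,0,0,0],[7,-21,-14,0,0,0],[7,-21,-14,0,0,0]]' 60 15; python3 - <<'E'
from h import *
c=shot('wrist','w2'); o=ctrl.get_obs(); print(o['ee_pos'],o['eef_rot'])
E
```

```text
time_s: 4.7
ee_pos: [0.4664, -0.1165, 0.3798]
eef_rot: [3.141, -0.0, 0.395]
force: [-0.2, 0.3, 0.7]
grip_width: 0.0561
grip_force: 0.0
[ 0.46652072 -0.11738613  0.3795348 ] [-3.14155738e+00  1.62476289e-04  3.93490254e-01]
```

View pics/w2.png

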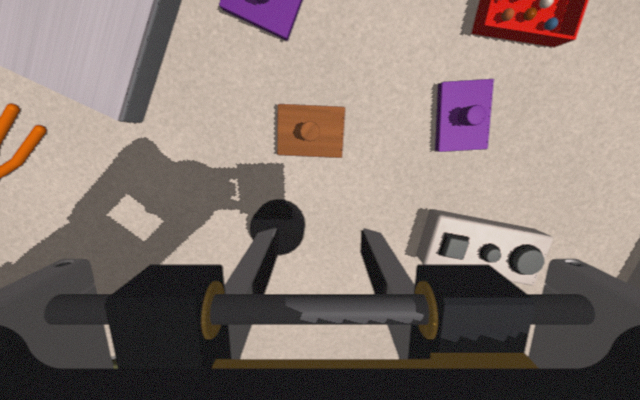

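Wrist view: wooden lid at (310,131), knob (307,130), spool just behind at (278,226), pliers left (20,140), and the engraver at upper left.

```bash
python3 - <<'E'
from h import *
c=load('w2'); hsv=cv2.cvtColor(c['img'],cv2.COLOR_BGR2HSV)
m=cv2.inRange(hsv,(3,90,50),(17,220,220)); m[:, :240]=0; m[:90]=0; m[175:]=0; m[:,380:]=0
cs,_=cv2.findContours(m,cv2.RETR_EXTERNAL,cv2.CHAIN_APPROX_NONE); k=max(cs,key=cv2.contourArea)
ep=cv2.approxPolyDP(k,5,True).reshape(-1,2); print(ep.tolist())
w=np.array([ray(c,*q,.014)[:2] for q in k.reshape(-1,2)],np.float32)
r=cv2.minAreaRect(w*1000); print('lid rect mm',r)
b=cv2.boxPoints(r); print(b)
ce=np.array([*(np.array(r[0])/1000),.03])
kn=ray(c,307,130,.038)
o=ctrl.get_obs(); T=Ro.from_euler('xyz',o['eef_rot']).as_matrix()
print('knob',kn,'tool cm',T.T@(kn-o['ee_pos'])*100,'centre tool cm',T.T@(ce-o['ee_pos'])*100)
for n,u,v in(('w2',278,226),('scene0',305,172)): print('spool',ray(load(n),u,v,.025))
s=load('scene0')
for (x,y) in[(574,100),(747,106),(577,262),(769,267)]: print('bed',ray(s,180+x/2.96,150+y/2.96,.045))
E
```

```text
[[277, 106], [278, 154], [341, 156], [344, 107]]
lid rect mm ((530.8582763671875, -77.67129516601562), (59.10200881958008, 79.47028350830078), 20.03336524963379)
[[ 489.48337   -50.463604]
 [ 516.7073   -125.125404]
 [ 572.23315  -104.87898 ]
 [ 545.0093    -30.217186]]
knob [ 0.53052943 -0.07498373  0.038     ] tool cm [ 7.54301129 -1.46079673 34.15230637] centre tool cm [ 7.47046749 -1.19994266 34.95230897]
spool [ 0.40787821 -0.08446864  0.025     ]
spool [ 0.40181246 -0.08296595  0.025     ]
bed [0.46588102 0.11678875 0.045     ]
bed [0.47521635 0.28435537 0.045     ]
bed [0.65182    0.10397854 0.045     ]
bed [0.65904208 0.27434922 0.045     ]
```

The lid measures 59×79 mm, centre (0.531,−0.077), yaw 20°, so it checks out. I'll grasp the knob.

```bash
python3 -m jog '[[4,-0.7,2,0,0,0],[7.4,-1.3,5,0,0,0],[7.4,-1.3,9,0,0,0],[7.4,-1.3,13,0,0,0],[7.4,-1.3,15,0,0,0],[7.4,-1.3,16.3,0,0,0],[7.4,-1.3,16.3,0,0,0],[7.4,-1.3,16.3,0,0,0]]' 60; python3 -m jog '[[0,0,0,0,0,0],[0,0,0,0,0,0],[0,0,0,0,0,0],[0,0,0,0,0,0],[0,0,0,0,0,0],[0,0,0,0,0,0]]' 10 40
```

```text
time_s: 5.55
ee_pos: [0.5301, -0.0778, 0.2168]
eef_rot: [3.141, -0.0, 0.392]
force: [0.1, 0.3, 0.5]
grip_width: 0.0564
grip_force: 0.0
time_s: 6.15
ee_pos: [0.5299, -0.0771, 0.2168]
eef_rot: [3.141, -0.0, 0.393]
force: [0.3, -0.5, 2.9]
grip_width: 0.0212
grip_force: 40.0
```

```bash
python3 -m jog '[[0,0,-3,0,0,0],[0,0,-7,0,0,0],[2.5,-4,-9,0,0,0.08],[5,-8,-9,0,0,0.16],[7.5,-12,-9,0,0,0.24],[10,-16,-9,0,0,0.32],[13.2,-21.3,-9,0,0,0.4],[13.2,-21.3,-9,0,0,0.4]]'; python3 -m jog '[[0,0,0,0,0,0],[0,0,0,0,0,0]]'; python3 - <<'E'
from h import *
c=shot('wrist','w3'); shot('scene','s3');o=ctrl.get_obs(); print(o['ee_pos'],o['eef_rot'])
E
```

```text
time_s: 6.95
ee_pos: [0.57, 0.1744, 0.3063]
eef_rot: [-3.141, 0.0, -0.006]
force: [0.4, -0.5, -1.9]
grip_width: 0.0212
grip_force: 40.0
time_s: 7.15
ee_pos: [0.5702, 0.1693, 0.3064]
eef_rot: [3.141, 0.001, -0.007]
force: [0.4, -0.2, -1.4]
grip_width: 0.0208
grip_force: 40.0
[0.57030263 0.16873771 0.30661119] [ 3.14136186e+00  2.86690419e-04 -8.29903948e-03]
```

View pics/w3.png

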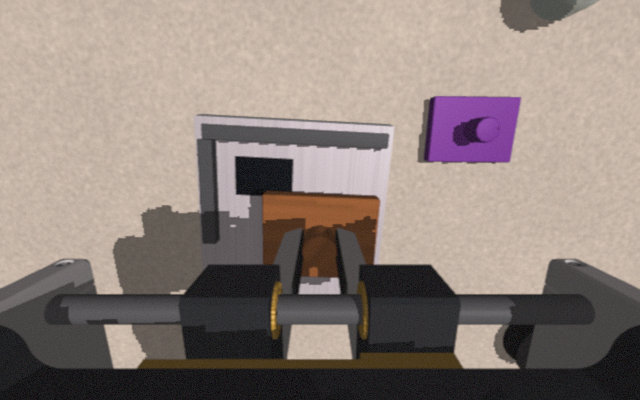

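The held lid's far edge runs (263,194)–(379,198). The long stop runs across (203,130)–(388,143), the short stop down (207,140)–(207,242), and the window is at (264,175). I'll measure the stop edges and the held lid.

```bash
python3 - <<'E'
from h import *
c=load('w3'); g=cv2.GaussianBlur(cv2.cvtColor(c['img'],cv2.COLOR_BGR2GRAY),(3,3),0).astype(int)
for u in(225,300,340,380): print('col',u,list(g[112:160,u]))
for v in(160,190): print('row',v,list(g[v,190:235]))
m=cv2.inRange(cv2.cvtColor(c['img'],cv2.COLOR_BGR2HSV),(3,90,40),(17,255,240)); m[:185]=0
us=range(275,375,5); vs=[np.argmax(m[:,u]>0) for u in us]; p=np.polyfit(us,vs,1); print('lid far edge',p)
vs=list(range(205,245,5)); ul=[np.argmax(m[v,200:400]>0)+200 for v in vs]; print('left',ul)
E
```

```text
col 225 [np.int64(187), np.int64(185), np.int64(168), np.int64(137), np.int64(126), np.int64(150), np.int64(174), np.int64(184), np.int64(185), np.int64(185), np.int64(184), np.int64(175), np.int64(146), np.int64(107), np.int64(86), np.int64(83), np.int64(83), np.int64(82), np.int64(81), np.int64(81), np.int64(82), np.int64(83), np.int64(82), np.int64(82), np.int64(83), np.int64(82), np.int64(80), np.int64(78), np.int64(83), np.int64(97), np.int64(128), np.int64(163), np.int64(180), np.int64(182), np.int64(182), np.int64(182), np.int64(182), np.int64(182), np.int64(182), np.int64(182), np.int64(181), np.int64(181), np.int64(181), np.int64(181), np.int64(181), np.int64(181), np.int64(180), np.int64(180)]
col 300 [np.int64(186), np.int64(187), np.int64(188), np.int64(189), np.int64(192), np.int64(190), np.int64(173), np.int64(143), np.int64(132), np.int64(157), np.int64(186), np.int64(198), np.int64(198), np.int64(198), np.int64(198), np.int64(189), np.int64(161), np.int64(118), np.int64(92), np.int64(89), np.int64(90), np.int64(88), np.int64(87), np.int64(86), np.int64(86), np.int64(8
[... 2557 characters left out ...]
4(163), np.int64(132), np.int64(99), np.int64(82), np.int64(79), np.int64(81), np.int64(81), np.int64(80), np.int64(81), np.int64(81), np.int64(80), np.int64(81), np.int64(81), np.int64(80), np.int64(76), np.int64(67), np.int64(55), np.int64(50), np.int64(62), np.int64(97), np.int64(141), np.int64(172), np.int64(181), np.int64(180), np.int64(180), np.int64(180), np.int64(180), np.int64(179), np.int64(179), np.int64(179), np.int64(180), np.int64(181), np.int64(181), np.int64(182), np.int64(182), np.int64(181), np.int64(170)]
lid far edge [5.56390977e-02 1.75956391e+02]
left [np.int64(262), np.int64(262), np.int64(263), np.int64(262), np.int64(263), np.int64(263), np.int64(263), np.int64(263)]
```

```bash
python3 - <<'E'
from h import *
c=load('w3')
def P(n,u,v,z):
    p=ray(c,u,v,z); print(n,p.round(4)); return p
a=P('LSout',225,124.5,.057);b=P('LSout',380,132.8,.057)
e=P('LSin',225,142,.045);f=P('LSin',340,148,.045);P('LSin top',225,142,.057)
s=P('SSout',197.5,160,.057);t=P('SSout',199.3,190,.057)
q=P('SSin',216.3,160,.045);r=P('SSin',217.3,190,.045)
d=b-a; print('LS yaw', np.arctan2(d[0],-d[1])*-1*-1, 'in',np.arctan2((f-e)[0],-(f-e)[1]))
o=ctrl.get_obs(); zt=o['ee_pos'][2]-.2168+.014
l1=P('lid far L',263,190.6,zt); l2=P('lid far R',379,197,zt); print(np.linalg.norm(l1-l2),'lid', np.arctan2((l2-l1)[0],-(l2-l1)[1]))
print(-np.array(c['R']).T@c['t'],zt)
E
```

```text
LSout [0.6487 0.2432 0.057 ]
LSout [0.6415 0.1206 0.057 ]
LSin [0.6349 0.2484 0.045 ]
LSin [0.6293 0.1514 0.045 ]
LSin top [0.6353 0.2445 0.057 ]
SSout [0.6211 0.2682 0.057 ]
SSout [0.5962 0.2695 0.057 ]
SSin [0.6199 0.2572 0.045 ]
SSin [0.5937 0.2589 0.045 ]
LS yaw -0.05875907353529562 in -0.058170379389980056
lid far L [0.6048 0.2066 0.1038]
lid far R [0.5999 0.1291 0.1038]
0.07761696324939536 lid -0.06332168526310249
[0.64166886 0.16887503 0.28652109] 0.1038111922376178
```

The numbers agree: engraver yaw −0.0585, lid yaw −0.063, gaps about 28 mm to the long stop and 50 mm to the short one. I'll lower onto the bed here.

```bash
python3 -m jog '[[0,0,2,0,0,0],[0,0,3.5,0,0,0],[0,0,4.1,0,0,0],[0,0,4.3,0,0,0],[0,0,4.4,0,0,0],[0,0,4.4,0,0,0]]' - 55
```

```text
time_s: 7.85
ee_pos: [0.5704, 0.1702, 0.2631]
eef_rot: [-3.141, -0.001, -0.007]
force: [0.4, -0.5, -0.7]
grip_width: 0.0209
grip_force: 55.0
```

```bash
python3 -m jog '[[0,0,0.1,0,0,0],[0,0,0.15,0,0,0],[0,0,0.15,0,0,0],[0,0,0.15,0,0,0]]'
```

```text
time_s: 8.25
ee_pos: [0.5703, 0.1703, 0.2618]
eef_rot: [-3.141, -0.001, -0.007]
force: [-1.5, -0.6, 5.5]
grip_width: 0.0211
grip_force: 55.0
```

```bash
python3 -m jog '[[0.6,-1,0,0,0,0],[1.2,-2,0,0,0,0],[1.8,-3,0,0,0,0],[2.3,-3.8,0,0,0,0],[2.5,-4.1,0,0,0,0],[2.5,-4.1,0,0,0,0],[2.5,-4.1,0,0,0,0]]'
```

```text
time_s: 8.95
ee_pos: [0.596, 0.2119, 0.2619]
eef_rot: [-3.14, -0.002, -0.007]
force: [1.5, 1.6, 4.9]
grip_width: 0.0209
grip_force: 55.0
```

Free slide. Now slowly against the long stop.

```bash
python3 -m jog '[[0.2,0,0,0,0,0],[0.4,0,0,0,0,0],[0.5,0,0,0,0,0],[0.6,0,0,0,0,0],[0.7,0,0,0,0,0],[0.7,0,0,0,0,0]]'
```

```text
time_s: 9.55
ee_pos: [0.6027, 0.2116, 0.2619]
eef_rot: [-3.141, -0.001, -0.007]
force: [-3.6, 0.2, 8.2]
grip_width: 0.021
grip_force: 55.0
```

```bash
python3 -m jog '[[0.1,0,0,0,0,0],[0.2,0,0,0,0,0],[0.2,0,0,0,0,0],[0.2,0,0,0,0,0]]';  python3 -m jog '[[0,-0.2,0,0,0,0],[0,-0.4,0,0,0,0],[0,-0.6,0,0,0,0],[0,-0.8,0,0,0,0],[0,-0.8,0,0,0,0]]'
```

```text
time_s: 9.95
ee_pos: [0.6045, 0.2117, 0.2618]
eef_rot: [-3.141, 0.0, -0.007]
force: [-5.0, -0.3, 9.4]
grip_width: 0.0211
grip_force: 55.0
time_s: 10.45
ee_pos: [0.605, 0.218, 0.2618]
eef_rot: [3.138, 0.0, -0.008]
force: [-4.6, -15.5, 12.8]
grip_width: 0.0208
grip_force: 55.0
```

```bash
python3 - <<'E'
from h import *
c=shot('wrist','w4'); im=c['img'][90:270,170:410]
s=shot('scene','s4')['img'][170:260,360:450]
a=cv2.resize(im,(600,450),interpolation=cv2.INTER_CUBIC); b=cv2.resize(s,(200,200),interpolation=cv2.INTER_CUBIC)
o=np.zeros((450,800,3),np.uint8); o[:,:600]=a; o[:200,600:]=b; cv2.imwrite('pics/w4c.png',o)
E
```

```text
(no output)
```

View pics/w4c.png

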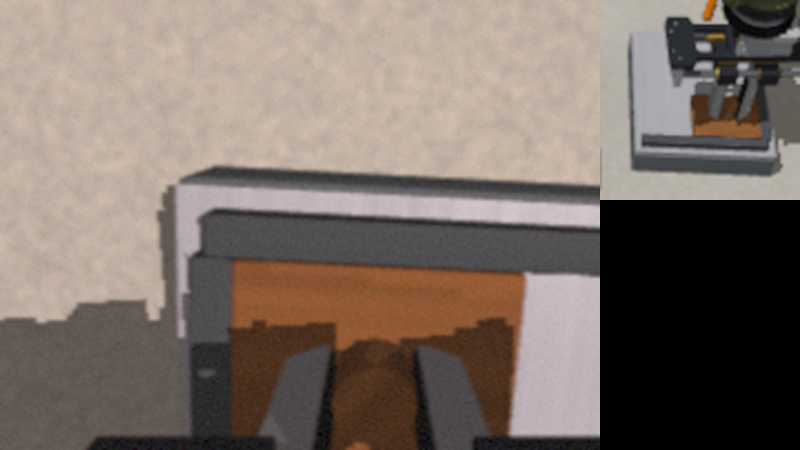

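The crop shows the lid flush against both bars: far edge along the long stop, left edge along the short stop. The push along x is only about 5 N, so I'll add some.

```bash
python3 -m jog '[[0.1,0,0,0,0,0],[0.2,0,0,0,0,0],[0.2,0,0,0,0,0],[0.2,0,0,0,0,0]]'
```

```text
time_s: 10.95
ee_pos: [0.6061, 0.218, 0.2618]
eef_rot: [3.138, 0.005, -0.008]
force: [-21.2, -16.7, 21.5]
grip_width: 0.0208
grip_force: 55.0
```

```bash
python3 -m jog '[[0,0,0,0,0,0],[0,0,0,0,0,0],[0,0,0,0,0,0],[0,0,0,0,0,0],[0,0,0,0,0,0]]'; python3 - <<'E'
from h import *
c=shot('wrist','w5'); im=c['img'][170:270,220:400]; cv2.imwrite('pics/w5c.png',cv2.resize(c['img'][150:270,210:400],(790,499),interpolation=cv2.INTER_CUBIC))
E
```

```text
time_s: 11.45
ee_pos: [0.6061, 0.218, 0.2618]
eef_rot: [3.138, 0.005, -0.008]
force: [-22.0, -17.5, 19.6]
grip_width: 0.0211
grip_force: 55.0
```

View pics/w5c.png

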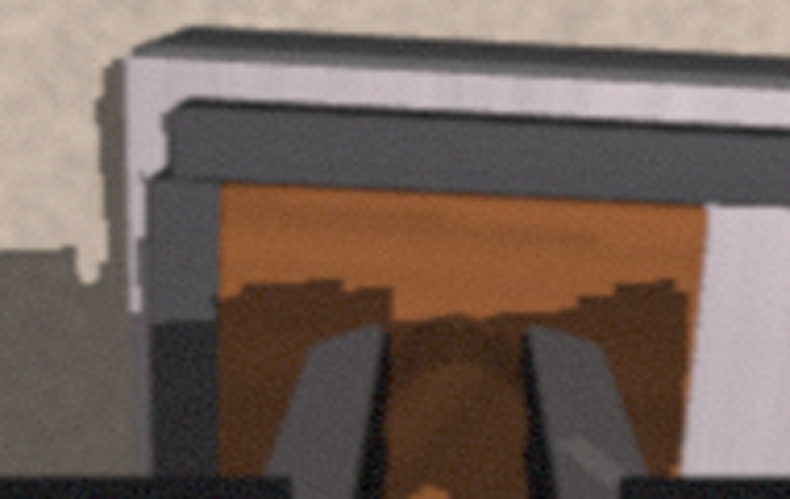

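The lid sits flush in the corner against both bars with no visible gap, and the push is steady at 22 N and 17 N. Handing in.

```bash
python3 -c "
from station import ctrl
print(ctrl.hand_in())"
```

```text
the job is handed in; nothing more can be done
None
```

I pressed the keys fully down in order (large round, square, small round), and handed in at about 11.5 s with the wooden lid still gripped flat in the engraver's corner, pressed at about 22 N on the long stop and 17 N on the short stop; the square-key press read 41 N at the wrist, through the fingertips.

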